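# Sort the left-hand and right-hand cupboard fittings on the kitchen table

## Task

The fittings for a kitchen cupboard lie mixed on the table: put the two left-hand brackets in the green tray, the two right-hand brackets in the blue tray and the bar handle in the red tray. A bracket is left-hand if, seen from above with its long arm pointing away from you and its corner near you, its short arm sticks out to the left; the right-hand ones are the mirror image. Leave every piece sitting flat on the tray's floor as it lay before (brackets plate down, handle on its feet), none overlapping another, let go of everything, and do not disturb the mug or the glass of straws.

Things in the scene. Friction and masses are not known exactly. Their poses are not given: they have to be found in the camera images.
- left_a_mid (a point): Left-hand bracket (one of two): dark steel L plate 4 mm thick, flat on the table, any yaw, 60-130 g. x runs along the long arm (76 x 24, x -38 to 38) away from the corner; short arm x -38 to -14, out to y +44 (left, seen from above). On the long arm's middle an upright yellow block 40 (x) x 14 (y), 4 to 40 mm up: pinch its 14 mm. Point: block's centre, 20 mm above the plate's underside.
- left_b_mid (a point): Left-hand bracket (other of two): dark steel L plate 4 mm thick, flat on the table, any yaw, 60-130 g. x runs along the long arm (76 x 24, x -38 to 38) away from the corner; short arm x -38 to -14, out to y +44 (left, seen from above). On the long arm's middle an upright yellow block 40 (x) x 14 (y), 4 to 40 mm up: pinch its 14 mm. Point: block's centre, 20 mm above the plate's underside.
- right_a_mid (a point): Right-hand bracket (one of two): dark steel L plate 4 mm thick, flat on the table, any yaw, 60-130 g. x runs along the long arm (76 x 24, x -38 to 38) away from the corner; short arm x -38 to -14, out to y -44 (right, seen from above). On the long arm's middle an upright yellow block 40 (x) x 14 (y), 4 to 40 mm up: pinch its 14 mm. Point: block's centre, 20 mm above the plate's underside.
- right_b_mid (a point): Right-hand bracket (other of two): dark steel L plate 4 mm thick, flat on the table, any yaw, 60-130 g. x runs along the long arm (76 x 24, x -38 to 38) away from the corner; short arm x -38 to -14, out to y -44 (right, seen from above). On the long arm's middle an upright yellow block 40 (x) x 14 (y), 4 to 40 mm up: pinch its 14 mm. Point: block's centre, 20 mm above the plate's underside.
- handle_mid (a point): Steel bar handle of a cupboard door, 70-140 g, standing on two feet. x runs along the bar, within 0.6 rad of straight ahead at the start. Bar 110 (x) x 14 (y) mm, 28 to 40 mm up, open below; legs 10 mm thick at x -40 and 40, each on a round foot 24 mm across, 6 mm thick. Pinch the bar's middle across its 14 mm. Point: its centre, 20 mm above its underside.
- tray_green: Shallow open green plastic tray for the two left-hand brackets, fixed to the table. Outside 120 (x) x 190 (y) x 22 mm high, walls and floor 5 mm thick, inside 110 x 180 mm: room for two pieces side by side along y. Origin: centre of its underside, on the table; z up. It may be turned a little.
- tray_blue: Shallow open blue plastic tray for the two right-hand brackets, fixed to the table. Outside 120 (x) x 190 (y) x 22 mm high, walls and floor 5 mm thick, inside 110 x 180 mm: room for two pieces side by side along y. Origin: centre of its underside, on the table; z up. It may be turned a little.
- tray_red: Shallow open red plastic tray for the bar handle, fixed to the table. Outside 120 (x) x 190 (y) x 22 mm high, walls and floor 5 mm thick, inside 110 x 180 mm: room for two pieces side by side along y. Origin: centre of its underside, on the table; z up. It may be turned a little.
- glass_mid (a point): Bystander, leave alone: drinking glass 130 mm high and 86 mm across the mouth, holding coloured straws that reach to about 220 mm, left of the trays. The point given is 65 mm above the table on its axis.
- mug_mid (a point): Bystander, leave alone: white mug 90 mm high, 80 mm across, right of the trays. The point given is 45 mm above the table on its axis.

How it is judged:
At the end, for the whole second after the job is handed in: Both left-hand brackets in the green tray, both right-hand brackets in the blue tray and the handle in the red tray: each piece's centre within the inside walls, its underside on the tray floor (centre 25 mm above the tray's underside, 3 mm either way), upright within 0.05 rad, released and at rest (x of left_a_mid in the frame of tray_green between -0.055 and 0.055 m and y of left_a_mid in the frame of tray_green between -0.09 and 0.09 m and z of left_a_mid in the frame of tray_green between 0.022 and 0.028 m and angle between each of left_a_mid, left_b_mid, right_a_mid, right_b_mid, handle_mid's own z axis and vertical below 0.05 rad and linear speed of each of left_a, left_b, right_a, right_b, handle below 0.02 m/s and x of left_b_mid in the frame of tray_green between -0.055 and 0.055 m and y of left_b_mid in the frame of tray_green between -0.09 and 0.09 m and z of left_b_mid in the frame of tray_green between 0.022 and 0.028 m and x of right_a_mid in the frame of tray_blue between -0.055 and 0.055 m and y of right_a_mid in the frame of tray_blue between -0.09 and 0.09 m and z of right_a_mid in the frame of tray_blue between 0.022 and 0.028 m and x of right_b_mid in the frame of tray_blue between -0.055 and 0.055 m and y of right_b_mid in the frame of tray_blue between -0.09 and 0.09 m and z of right_b_mid in the frame of tray_blue between 0.022 and 0.028 m and x of handle_mid in the frame of tray_red between -0.055 and 0.055 m and y of handle_mid in the frame of tray_red between -0.09 and 0.09 m and z of handle_mid in the frame of tray_red between 0.022 and 0.028 m); the robot touches nothing.
It fails at once if the glass of straws is moved more than 20 mm (distance of glass_mid from where it was at the start of the episode above 0.02 m).
It fails at once if the mug is moved more than 20 mm (distance of mug_mid from where it was at the start of the episode above 0.02 m).
It also fails if it takes over 109 s, if anything falls off the work surface, if the arm or the gripper's body presses on something with over 40 N, if the wrist force passes 120 N, or if a joint passes its speed limit or range.

## Robot

A 7-joint arm with a two-finger parallel gripper is mounted at the origin on the work surface. World frame = base frame: x ahead of the robot, y to its left, z up, the work surface at z = 0. Lengths are in m, angles in rad, forces in N, time in s.
With the tool pointing down it reaches from about 0.4 to 0.875 m from the base axis. Payload 19.3 kg.
Tool frame: the origin (TCP) lies where the fingers leave the gripper's body, on its centre line; the fingertips stand bot.tip_reach ahead of it and the grasp point (between the pads) lies 54 mm ahead of it (bot.tip_reach is the distance from the TCP to the fingertips, in m); z points along the fingers, y is the line along which they close (so a half turn about z gives the same grasp; the last joint's range is limited). The gripper opens to 85 mm and grips with 20 to 120 N. Pads are 22 mm wide; open, the fingers measure 114 mm over their backs; the gripper's body (76 mm by 85 mm) begins 54 mm behind the grasp point. The pads swing forward as they close: fully open they stand 13 mm farther back than shut.
Start: joints at [1.222, 0.521, -0.036, 1.599, 0.021, 1.021, -0.113], TCP at [0.172, -0.601, 0.304] pointing down, gripper open.
Joint ranges: [-2.91, 2.91], [-0.3, 2.13], [-1.5, 1.42], [0.17, 2.43], [-1.26, 4.41], [0.16, 1.93], [-2.52, 2.52]. Speed limits (rad/s): [1.89, 1.89, 2.39, 2.39, 3.01, 3.01, 3.01].

## Interface

Orientations are given as [roll, pitch, yaw] about the fixed x, y, z axes, in that order (R = Rz(yaw) Ry(pitch) Rx(roll)).
In Python, from workcell import bot gives the robot as it stands. The module is installed in compiled form; this text tells all that it offers.
- The arm moves only by the shell command python3 -m jog 'ROWS' [FORCE]. ROWS is JSON, a list that holds one entry, the list of rows, each a list of 7 numbers: the shift along the tool's x, y, z in mm, then the turn, a rotation vector about the tool's x, y, z in rad, then the opening, from 0 (shut) to 1 (fully open). In form: [[[tx, ty, tz, wx, wy, wz, fingers], ...]]. A call has 1 to 5 rows; each row shifts and turns the commanded pose from where the row before left it, along the tool's axes as they then stand; what a row does not reach is not made up. A row lasts 1/10 s, in which the tool goes at most 50 mm and 8.59 degrees, less where a joint would pass 70% of its speed; a pose out of reach is approached as far as the arm can. A call is refused whole if a number of a shift passes 50 or a number of a turn 0.15, either way. A call with a gripper value outside its range is refused whole. The fingers move at their own pace and stop on an object; FORCE is the grip in N (left out, the last holds). Time passes only in rows, so rows that do not move let the fingers close. It gives the time, the measured TCP pose, the force, the opening and the grip force at its end, in the units of the state.
- bot.observe(): the state, without advancing time (a new reading comes with each control period).
- bot.grab_frame(name): name is "scene" or "top" or "wrist"; returns a dict with "img" (480x640x3 uint8, red, green, blue), "intrinsics" (3x3 intrinsics, pixels), "k1" (the pictures are not rectified: a ray, as slopes to the right and down, at radius r is drawn at 1 + k1 r^2 times it, then the intrinsics apply), "R" (3x3) and "t" (3): a world point X has camera coordinates R X + t; the wrist camera has in their place "tool_from_camera" (4x4, takes a point from camera to tool coordinates, whose origin is the TCP and whose axes are the flange's). Camera axes: x right, y down, z forward; pixel columns grow to the right and rows downward; lengths in m; the calibration is good to about 2 mm. A picture is of the moment at which its call begins: read the wrist's pose just before it. There is no depth.
- bot.job_done(): hands the job in; it is judged then, once.
Trained networks look in a picture, given as the dict that the camera call returned (one of the last four; its "shot" number tells which), for a name from the list of things; names that differ only in an ending like _2 or _b are one class to them, and where a whole thing is asked for, a point or a joint stands for the part that bears it (a point fixed in the world has none). Each returns a list of dicts, best first, with "conf" (0 to 1); they miss things now and then, are a little off and sometimes report something else, mostly with a low value. They report only what shows in the picture. A call takes as long as a camera call.
- bot.trace(query, picture): "region" (480x640 bool, what is visible of it).
- bot.spot_point(query, picture): "xyz" ([x, y, z] in m, in world coordinates, good to about 4 mm: a listed point, or the origin of a listed thing).
The state is a dict: "clock": time; "qpos": joint angles; "qd": joint speeds; "joint_efforts": joint torques, N m; "position": TCP position; "tool_rot": TCP orientation; "force": force on the tool from outside, world axes, zero at the start; "moment": the same for the moment, N m; "grip_width": finger opening in m; "finger_force": force on a finger pad.
Only numpy, scipy, OpenCV 4.12 (cv2) and the standard library are available. Lean on these libraries where they do the work, as an engineer would, in place of code of your own. Each camera call takes 0.05 s, during which the arm holds its last target. There are 200 camera calls.

## Working session

There is one attempt and no reset: what is moved stays moved. The work goes in short steps, Python scripts to look and compute and a shell command to move; the robot and the scene stay as the last step left them, time stands still between calls to the robot, and variables do not carry over. Pictures are saved under pics/ and viewed, at most 14 in all, crops included, and the job is handed in when it is done.

```bash
mkdir -p pics
cat > h.py <<'E'
import numpy as np, cv2
from workcell import bot
from scipy.spatial.transform import Rotation as Ro
def ray(f,uv,T=None):
    K=np.array(f["intrinsics"]);k=f["k1"]
    p=np.array([(uv[0]-K[0,2])/K[0,0],(uv[1]-K[1,2])/K[1,1]]);q=p.copy()
    for _ in range(20): q=p/(1+k*(q@q))
    d=np.array([*q,1.])
    if T is None:
        R=np.array(f["R"]);t=np.array(f["t"]);return -R.T@t,R.T@d
    return T[:3,3],T[:3,:3]@d
def atz(f,uv,z,T=None):
    c,d=ray(f,uv,T);return c+d*(z-c[2])/d[2]
def wristT(f,s):
    T=np.eye(4);T[:3,:3]=Ro.from_euler('xyz',s["tool_rot"]).as_matrix();T[:3,3]=s["position"]
    return T@np.array(f["tool_from_camera"])
def save(f,n): cv2.imwrite('pics/'+n,cv2.cvtColor(f["img"],cv2.COLOR_RGB2BGR))
E
python3 - <<'E'
from h import *
s=bot.observe();print({k:np.round(v,3) for k,v in s.items()}, bot.tip_reach)
for n in("top","scene"):
    f=bot.grab_frame(n);save(f,n+'.png')
    print(n,np.round(-np.array(f["R"]).T@f["t"],3))
    for q in("left_a_mid","right_a_mid","handle_mid","tray_green","tray_blue","tray_red","glass_mid","mug_mid"):
        print(q,[(np.round(d["xyz"],3).tolist(),round(d["conf"],2)) for d in bot.spot_point(q,f)])
E
```

```text
{'clock': np.float64(0.0), 'qpos': array([ 1.222,  0.522, -0.036,  1.6  ,  0.021,  1.021, -0.113]), 'qd': array([-0.001,  0.   ,  0.002,  0.001, -0.001, -0.001, -0.001]), 'joint_efforts': array([ 0.0000e+00, -9.2712e+01,  1.9800e+00, -3.6994e+01,  1.8000e-02,
        8.0000e-03,  0.0000e+00]), 'position': array([ 0.172, -0.601,  0.303]), 'tool_rot': array([-3.14 ,  0.   ,  0.279]), 'force': array([-0.047,  0.621, -0.307]), 'moment': array([-0.016,  0.01 , -0.03 ]), 'finger_force': np.float64(0.0), 'grip_width': np.float64(0.085)} 0.0726
top [ 0.338 -0.005  1.081]
left_a_mid [([0.375, 0.281, 0.019], 0.65)]
right_a_mid [([0.443, 0.011, 0.02], 0.61)]
handle_mid [([0.436, -0.132, 0.022], 0.66)]
tray_green [([0.605, -0.009, -0.001], 0.88), ([0.634, 0.236, 0.001], 0.36)]
tray_blue [([0.626, -0.242, 0.002], 0.7)]
tray_red [([0.636, 0.236, 0.003], 0.75)]
glass_mid [([0.644, 0.477, 0.067], 0.9), ([0.404, 0.136, 0.016], 0.2)]
mug_mid [([0.624, -0.458, 0.042], 0.63)]
scene [ 1.358 -0.596  0.917]
left_a_mid [([0.375, 0.279, 0.021], 0.78)]
right_a_mid [([0.444, 0.012, 0.023], 0.55)]
handle_mid [([0.432, -0.138, 0.018], 0.68)]
tray_green [([0.606, -0.008, -0.003], 0.8)]
tray_blue [([0.627, -0.241, -0.003], 0.58)]
tray_red [([0.635, 0.235, 0.003], 0.6)]
glass_mid [([0.645, 0.476, 0.065], 0.86)]
mug_mid [([0.624, -0.456, 0.047], 0.72)]
```

View pics/top.png

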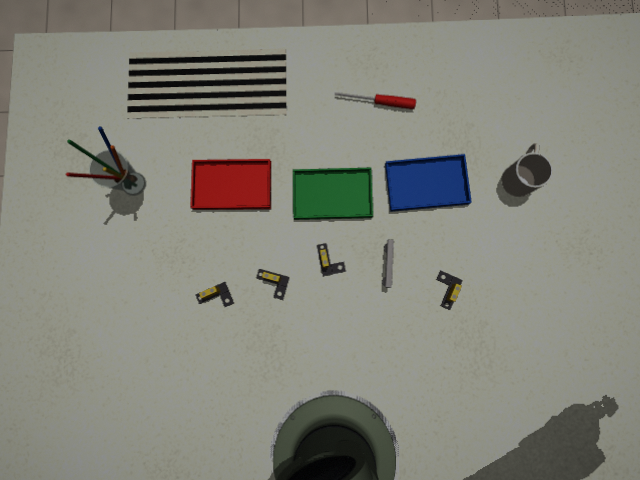

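View pics/scene.png

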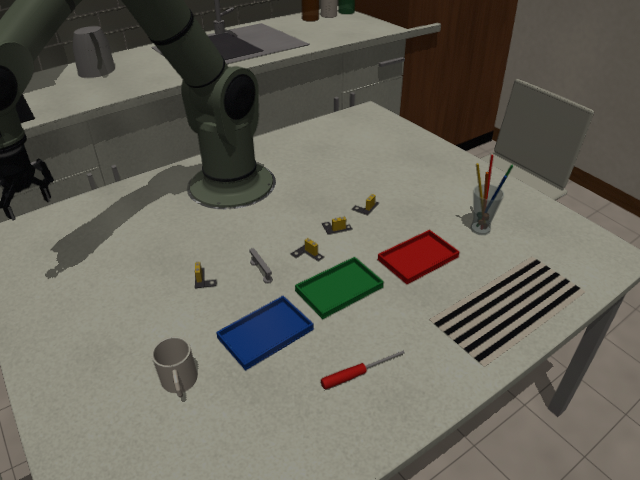

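The top view shows red, green and blue trays at (231,184), (333,194) and (428,183). Brackets are at (213,293) left-hand, (272,280) left-hand, (327,260) right-hand and (450,290) right-hand, with the handle at (388,265). The scene view agrees, and the table between the pieces is clear. Next I'll triangulate the pieces and measure yaws.

Run:
```python
from h import *
def blobs(f,z):
    hsv=cv2.cvtColor(f["img"],cv2.COLOR_RGB2HSV)
    m=cv2.inRange(hsv,(18,130,60),(35,255,255))
    n,l,st,c=cv2.connectedComponentsWithStats(m)
    return [(c[i],l==i) for i in range(1,n) if st[i,4]>25]
F=bot.grab_frame("top");S=bot.grab_frame("scene")
B=blobs(S,0)
for c,m in blobs(F,0):
    a,d=ray(F,c);best=None
    for c2,_ in B:
        b,e=ray(S,c2)
        A=np.stack([d,-e],1);x,*_=np.linalg.lstsq(A,b-a,rcond=None)
        p,q=a+d*x[0],b+e*x[1];g=np.linalg.norm(p-q)
        if best is None or g<best[0]: best=(g,(p+q)/2)
    ys,xs=np.nonzero(m);P=np.array([atz(F,(u,v),.03)[:2] for u,v in zip(xs,ys)])
    w,V=np.linalg.eigh(np.cov(P.T));v=V[:,1]
    print(np.round(c),"gap",best[0].round(4),"xyz",best[1].round(3),"yaw",np.arctan2(v[1],v[0]).round(2),"ratio",(w[1]/w[0])**.5)
for q,z in(("handle_mid",.035),("tray_red",.022),("tray_green",.022),("tray_blue",.022)):
    r=bot.trace(q,F)[0];m=r["region"];print(q,r["conf"])
    ct=max(cv2.findContours(m.astype(np.uint8),0,2)[0],key=cv2.contourArea)[:,0]
    P=np.array([atz(F,p,z)[:2] for p in ct]).astype(np.float32)
    R=cv2.boxPoints(cv2.minAreaRect(P*1000))/1000
    e=max((R[1]-R[0],R[2]-R[1]),key=np.linalg.norm)
    print(R.mean(0).round(3),"long",np.linalg.norm(e).round(3),"yaw of long",np.arctan2(e[1],e[0]).round(3))
c=F["img"][230:320,180:480];cv2.imwrite('pics/crop.png',cv2.resize(c[:,:,::-1],None,fx=2.6,fy=2.6,interpolation=2))
```

```text
[324. 258.] gap 0.0004 xyz [0.447 0.014 0.022] yaw -2.99 ratio 2.560427847294171
[271. 276.] gap 0.0 xyz [0.406 0.139 0.021] yaw 1.28 ratio 2.6542287057025407
[455. 292.] gap 0.0035 xyz [ 0.362 -0.283  0.022] yaw 2.67 ratio 2.5393656618427283
[208. 292.] gap 0.003 xyz [0.372 0.284 0.019] yaw 1.98 ratio 2.8552794716030436
handle_mid 0.91
[ 0.429 -0.133] long 0.109 yaw of long -0.079
tray_red 0.71
[0.629 0.234] long 0.194 yaw of long 1.563Traceback (most recent call last):
  File "<stdin>", line 20, in <module>
IndexError: list index out of range
```

```bash
cat >> h.py <<'E'
def go(xyz,yaw):
    "print turn about tool z first, then shift in turned axes; and shift in present axes"
    s=bot.observe();p=np.array(s["position"]);y=s["tool_rot"][2]
    t=(yaw-y+np.pi/2)%np.pi-np.pi/2; yn=y+t
    d=(np.array(xyz)-p)*1000
    sh=lambda a:np.round([np.cos(a)*d[0]+np.sin(a)*d[1],np.sin(a)*d[0]-np.cos(a)*d[1],-d[2]],1)
    print("wz",round(-t,3),"shift now",sh(y),"after turn",sh(yn),"q",np.round(s["qpos"],2),"clk",s["clock"],"tilt",np.round(s["tool_rot"],3),"p",p.round(4))
E
python3 -m jog '[[[27,-25,-6,0,0,0,1],[27,-25,-6,0,0,0,1],[27,-25,-6,0,0,0,1],[27,-25,-6,0,0,0,1],[27,-25,-6,0,0,0,1]]]' 
python3 -m jog '[[[27,-25,-6,0,0,0,1],[27,-25,-6,0,0,0,1],[27,-25,-6,0,0,0,1],[27,-25,-6,0,0,0,1],[27,-25,-6,0,0,0,1]]]' 
python3 -m jog '[[[0,0,0,0,0,0.149,1],[0,0,0,0,0,0.149,1],[0,0,0,0,0,0.149,1],[0,0,0,0,0,0.149,1],[0,0,0,0,0,0.149,1]]]' 
python3 -m jog '[[[0,0,0,0,0,0,1],[0,0,0,0,0,0,1]]]'
cat > look.py <<'E'
import sys
from h import *
s=bot.observe();f=bot.grab_frame("wrist");T=wristT(f,s);save(f,sys.argv[1]+'.png')
hsv=cv2.cvtColor(f["img"],cv2.COLOR_RGB2HSV)
m=cv2.inRange(hsv,(18,130,60),(35,255,255))
n,l,st,c=cv2.connectedComponentsWithStats(m)
print("cam",T[:3,3].round(3))
for i in range(1,n):
    if st[i,4]<200: continue
    ys,xs=np.nonzero(l==i)
    P=np.array([atz(f,p,.04,T)[:2] for p in zip(xs,ys)]).astype(np.float32)
    R=cv2.minAreaRect(P*1000);b=cv2.boxPoints(R);e=max((b[1]-b[0],b[2]-b[1]),key=np.linalg.norm)
    print("yellow px",c[i].round(),st[i,:4],"rect at z40",np.round(R[0],1),np.round(R[1],1),"yaw",np.arctan2(e[1],e[0]).round(3))
E
python3 look.py w1
python3 -c "
from h import *
go((.366,-.282,.25),-.47);print(np.round(bot.grab_frame('wrist')['tool_from_camera'],3))"
```

```text
clock: 1.65
position: [0.2679, -0.4422, 0.3342]
tool_rot: [3.141, -0.0, 0.279]
force: [1.2, 0.3, -0.2]
grip_width: 0.0854
finger_force: 0.0
clock: 2.15
position: [0.3633, -0.2849, 0.3643]
tool_rot: [3.141, -0.0, 0.279]
force: [1.8, -0.1, -0.1]
grip_width: 0.0855
finger_force: 0.0
clock: 2.65
position: [0.3627, -0.2862, 0.364]
tool_rot: [3.142, -0.0, -0.472]
force: [0.1, -0.3, 0.4]
grip_width: 0.0851
finger_force: 0.0
clock: 2.85
position: [0.3628, -0.2861, 0.364]
tool_rot: [3.142, -0.0, -0.461]
force: [-0.4, -0.1, 0.3]
grip_width: 0.0857
finger_force: 0.0
cam [ 0.432 -0.321  0.434]
yellow px [315. 200.] [310 182  13  37] rect at z40 [ 362.2 -283.4] [13.8 41.5] yaw -0.468
yellow px [ 69. 246.] [ 54 232  29  29] rect at z40 [446.1   9.9] [38.2 14.1] yaw 0.193
wz 0.008 shift now [  1.   -5.2 113.9] after turn [  1.   -5.2 113.9] q [ 0.62  0.19 -0.1   1.93  0.02  1.02 -1.52] clk 2.9 tilt [-3.142 -0.    -0.462] p [ 0.3628 -0.2862  0.3639]
[[-0.    -0.954 -0.301  0.077]
 [ 1.    -0.    -0.     0.   ]
 [ 0.    -0.301  0.954 -0.07 ]
 [ 0.     0.     0.     1.   ]]
```

View pics/w1.png

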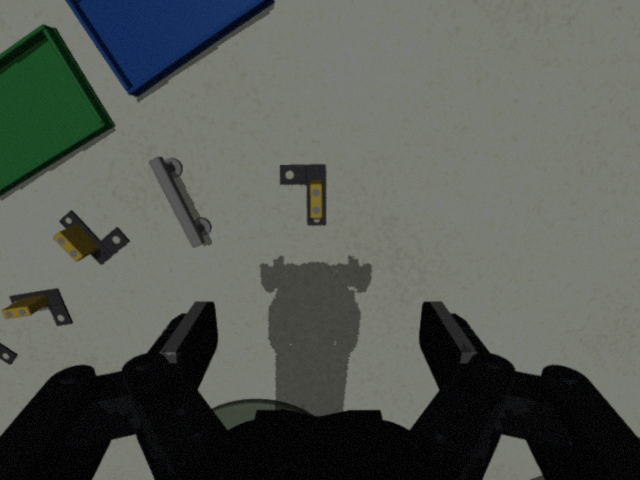

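The wrist view confirms right-hand for the bracket at (316,195) and for the one at (90,240). The handle bar is at (180,200). I'll grasp the bracket now.

```bash
python3 -m jog '[[[-1.8,-2.2,48,0,0,0,1],[0,0,48,0,0,0,1],[0,0,48,0,0,0,1],[0,0,48,0,0,0,1],[0,0,40,0,0,0,1]]]' 40
python3 -m jog '[[[0,0,25,0,0,0,1],[0,0,15,0,0,0,1],[0,0,9,0,0,0,1],[0,0,0,0,0,0,0]]]' 
python3 -m jog '[[[0,0,0,0,0,0,0],[0,0,0,0,0,0,0],[0,0,0,0,0,0,0],[0,0,0,0,0,0,0],[0,0,0,0,0,0,0]]]' 
python3 -m jog '[[[0,0,-20,0,0,0,0],[0,0,-40,0,0,0,0],[0,0,-40,0,0,0,0],[0,0,0,0,0,0,0]]]'
python3 - <<'E'
from h import *
F=bot.grab_frame("top");hsv=cv2.cvtColor(F["img"],cv2.COLOR_RGB2HSV)
for n,lo,hi in(("red",(0,130,40),(8,255,255)),("green",(45,100,30),(85,255,255)),("blue",(105,100,30),(125,255,255))):
    ct=max(cv2.findContours(cv2.inRange(hsv,lo,hi),0,2)[0],key=cv2.contourArea)[:,0]
    P=np.array([atz(F,p,.022)[:2] for p in ct]).astype(np.float32)
    R=cv2.boxPoints(cv2.minAreaRect(P*1000));e=max((R[1]-R[0],R[2]-R[1]),key=np.linalg.norm)
    c=R.mean(0)
    a=np.arctan2(e[1],e[0]);a=(a-np.pi/2+np.pi/2)%np.pi-np.pi/2
    print(n,c.round(1),np.linalg.norm(e).round(),"tray yaw",a.round(3))
    for y in(-.052,-.03,0,.03,.052): print("  y",y,(c/1000+np.array([-np.sin(a),np.cos(a)])*y).round(4))
E
```

```text
clock: 3.45
position: [0.3618, -0.2832, 0.1298]
tool_rot: [-3.141, 0.0, -0.463]
force: [2.0, -1.2, -0.4]
grip_width: 0.086
finger_force: 0.0
clock: 3.85
position: [0.3619, -0.2833, 0.0822]
tool_rot: [-3.141, 0.001, -0.465]
force: [-1.0, 0.3, -0.2]
grip_width: 0.0734
finger_force: 0.0
clock: 4.35
position: [0.3624, -0.2836, 0.0835]
tool_rot: [3.141, -0.001, -0.466]
force: [-0.9, 0.7, 9.8]
grip_width: 0.0132
finger_force: 42.3
clock: 4.75
position: [0.3634, -0.2844, 0.1871]
tool_rot: [3.141, -0.007, -0.467]
force: [0.3, 0.0, -2.2]
grip_width: 0.0135
finger_force: 40.8
red [629.5 234.8] 190.0 tray yaw -0.004
  y -0.052 [0.6293 0.1828]
  y -0.03 [0.6294 0.2048]
  y 0 [0.6295 0.2348]
  y 0.03 [0.6296 0.2648]
  y 0.052 [0.6297 0.2868]
green [601.1  -8.9] 188.0 tray yaw -0.001
  y -0.052 [ 0.6011 -0.0609]
  y -0.03 [ 0.6011 -0.0389]
  y 0 [ 0.6011 -0.0089]
  y 0.03 [0.6011 0.0211]
  y 0.052 [0.6012 0.0431]
blue [ 621.5 -236.1] 191.0 tray yaw 0.065
  y -0.052 [ 0.6249 -0.2879]
  y -0.03 [ 0.6235 -0.266 ]
  y 0 [ 0.6215 -0.2361]
  y 0.03 [ 0.6196 -0.2061]
  y 0.052 [ 0.6182 -0.1842]
```

```bash
python3 -c "
from h import *
go((.6275,-.289,.24),.07)"
```

```text
wz -0.536 shift now [ 238.6 -114.6  -55. ] after turn [263.7  23.5 -55. ] q [ 0.61  0.45 -0.09  2.12  0.08  0.56 -1.58] clk 4.8 tilt [ 3.141 -0.004 -0.466] p [ 0.3628 -0.284   0.185 ]
```

```bash
python3 -m jog '[[[0,0,-14,0,0,-0.134,0],[0,0,-14,0,0,-0.134,0],[0,0,-14,0,0,-0.134,0],[0,0,-13,0,0,-0.134,0]]]'
python3 -m jog '[[[33,3,0,0,0,0,0],[33,3,0,0,0,0,0],[33,3,0,0,0,0,0],[33,3,0,0,0,0,0]]]'
python3 -m jog '[[[33,3,0,0,0,0,0],[33,3,0,0,0,0,0],[33,3,0,0,0,0,0],[33,3,0,0,0,0,0],[0,0,0,0,0,0,0]]]'
python3 -m jog '[[[0,0,0,0,0,0,0]]]'
python3 look.py w2
python3 -c "
from h import *
go((.6275,-.289,.09),.07)"
```

```text
clock: 5.2
position: [0.3618, -0.2832, 0.2375]
tool_rot: [-3.141, 0.001, 0.075]
force: [-0.2, 0.0, -1.7]
grip_width: 0.0133
finger_force: 40.7
clock: 5.6
position: [0.4956, -0.286, 0.2366]
tool_rot: [-3.141, 0.001, 0.07]
force: [-0.6, -0.7, -0.7]
grip_width: 0.0133
finger_force: 40.8
clock: 6.1
position: [0.6301, -0.2873, 0.2355]
tool_rot: [-3.14, 0.0, 0.072]
force: [-1.4, 0.2, -1.7]
grip_width: 0.0136
finger_force: 40.7
clock: 6.2
position: [0.6269, -0.2885, 0.2359]
tool_rot: [-3.14, 0.002, 0.07]
force: [-1.1, 0.4, -1.6]
grip_width: 0.0132
finger_force: 40.7
cam [ 0.704 -0.283  0.305]
yellow px [318. 321.] [299 264  39 123] rect at z40 [ 537.6 -294.8] [121.1  32.3] yaw 0.072
yellow px [ 14. 374.] [  0 349  35  54] rect at z40 [459.3 -12.2] [33.4 72.5] yaw -0.24
wz -0.0 shift now [1.100e+00 1.000e-01 1.464e+02] after turn [1.100e+00 1.000e-01 1.464e+02] q [ 0.49  0.7  -0.23  1.46  0.17  1.   -1.29] clk 6.25 tilt [-3.141e+00  2.000e-03  7.000e-02] p [ 0.6264 -0.2889  0.2364]
```

View pics/w2.png

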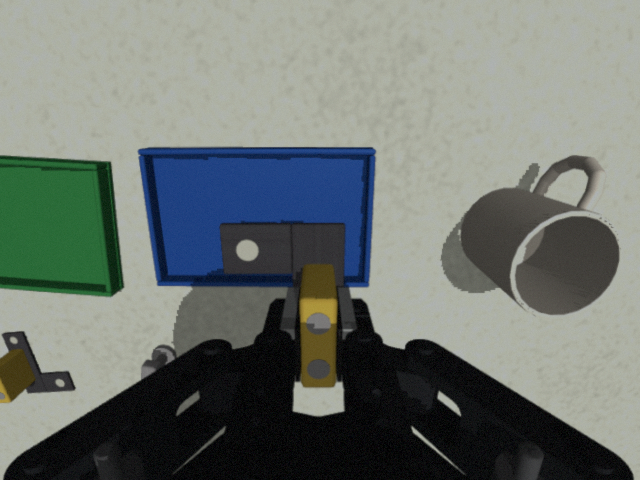

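The blue tray's rim corners are near (140,151), (375,150), (370,287) and (157,288). The held bracket is on the right with its short arm to the left, as planned. I'll place the tray by its rim.

```bash
python3 -c "
from h import *
s=bot.observe();f=bot.grab_frame('wrist');T=wristT(f,s)
P=[atz(f,p,.022,T) for p in((140,151),(375,150),(370,287),(157,288))]
for p in P: print(p.round(4))
c=sum(P)/4;l=P[0]-P[1]+P[3]-P[2];print(c,'yaw',np.arctan2(-l[0],l[1]),np.linalg.norm(l)/2)
print('green right corners',[atz(f,p,.022,T).round(4) for p in((111,162),(123,290))])
"
```

```text
[ 0.6762 -0.1435  0.022 ]
[ 0.6893 -0.3295  0.022 ]
[ 0.5713 -0.339   0.022 ]
[ 0.5566 -0.1491  0.022 ]
[ 0.62334498 -0.24028495  0.022     ] yaw 0.07381457307423678 0.18852825914128093
green right corners [array([ 0.6661, -0.1189,  0.022 ]), array([ 0.5522, -0.1176,  0.022 ])]
```

```bash
python3 -m jog '[[[0.5,1,40,0,0,0,0],[0,0,40,0,0,0,0],[0,0,30,0,0,0,0],[0,0,18,0,0,0,0],[0,0,10,0,0,0,0]]]'
python3 -m jog '[[[0,0,4,0,0,0,0],[0,0,4,0,0,0,0],[0,0,0,0,0,0,0]]]'
```

```text
clock: 6.8
position: [0.6269, -0.2901, 0.0987]
tool_rot: [-3.141, 0.001, 0.069]
force: [-0.4, 0.4, 0.2]
grip_width: 0.0136
finger_force: 40.8
clock: 7.1
position: [0.628, -0.2901, 0.0926]
tool_rot: [3.141, -0.001, 0.07]
force: [-0.3, 0.7, -1.8]
grip_width: 0.0136
finger_force: 40.8
```

```bash
python3 -m jog '[[[0,0,2,0,0,0,0],[0,0,1.5,0,0,0,0],[0,0,0,0,0,0,0]]]'
```

```text
clock: 7.4
position: [0.6278, -0.29, 0.0886]
tool_rot: [3.141, -0.0, 0.07]
force: [-0.3, 0.1, -0.5]
grip_width: 0.0133
finger_force: 40.8
```

```bash
python3 -m jog '[[[0,0,1,0,0,0,0],[0,0,0,0,0,0,0.36],[0,0,0,0,0,0,0.36],[0,0,0,0,0,0,0.36],[0,0,0,0,0,0,0.36]]]'
python3 -m jog '[[[0,0,-20,0,0,0,0.36],[0,0,-45,0,0,0,0.36],[0,0,-45,0,0,0,0.36],[0,0,-45,0,0,0,0.36],[0,0,-30,0,0,0,1]]]'
python3 -c "
from h import *
go((.4455,.0115,.27),.19)"
```

```text
clock: 7.9
position: [0.6277, -0.29, 0.0874]
tool_rot: [3.142, -0.0, 0.07]
force: [-0.5, -0.9, -0.2]
grip_width: 0.031
finger_force: 0.0
clock: 8.4
position: [0.6281, -0.2901, 0.2759]
tool_rot: [3.14, -0.003, 0.07]
force: [0.4, -0.2, 0.9]
grip_width: 0.0439
finger_force: 0.0
wz -0.12 shift now [-161.2 -313.6    5.9] after turn [-122.4 -330.7    5.9] q [ 0.49  0.66 -0.23  1.42  0.16  1.07 -1.28] clk 8.4 tilt [ 3.14e+00 -3.00e-03  7.00e-02] p [ 0.6281 -0.2901  0.2759]
```

```bash
python3 -m jog '[[[0,0,0,0,0,-0.12,1],[-12.2,-33,0,0,0,0,1],[-12.2,-33,0,0,0,0,1],[-12.2,-33,0,0,0,0,1],[-12.2,-33,0,0,0,0,1]]]'
python3 -m jog '[[[-12.2,-33,0,0,0,0,1],[-12.2,-33,0,0,0,0,1],[-12.2,-33,0,0,0,0,1],[-12.2,-33,0,0,0,0,1],[-12.2,-33,0,0,0,0,1]]]'
python3 -m jog '[[[-12.2,-33,0,0,0,0,1],[0,0,0,0,0,0,1],[0,0,0,0,0,0,1]]]'
python3 look.py w3
python3 -c "
from h import *
go((.4455,.0115,.086),.19)"
```

```text
clock: 8.9
position: [0.554, -0.1685, 0.2724]
tool_rot: [3.142, -0.0, 0.19]
force: [0.7, -0.0, -0.8]
grip_width: 0.0853
finger_force: 0.0
clock: 9.4
position: [0.463, -0.018, 0.2725]
tool_rot: [3.141, -0.0, 0.19]
force: [1.2, 1.1, 0.3]
grip_width: 0.0859
finger_force: 0.0
clock: 9.7
position: [0.4457, 0.0115, 0.2727]
tool_rot: [3.141, -0.001, 0.191]
force: [0.8, -0.9, 0.6]
grip_width: 0.0856
finger_force: 0.0
cam [0.522 0.026 0.342]
yellow px [317. 216.] [309 190  17  49] rect at z40 [449.3  12.8] [43.6 14.2] yaw 0.183
yellow px [180. 230.] [154 213  52  37] rect at z40 [412.1 131.9] [41.9 25.1] yaw 1.292
yellow px [ 24. 238.] [  3 228  41  22] rect at z40 [374.5 277.7] [14.9 39.8] yaw -1.121
wz -0.0 shift now [ -0.4  -0.7 186.6] after turn [ -0.4  -0.7 186.6] q [ 0.15  0.3  -0.37  2.07  0.15  0.8  -1.69] clk 9.75 tilt [ 3.141e+00 -1.000e-03  1.900e-01] p [0.446  0.0109 0.2726]
```

View pics/w3.png

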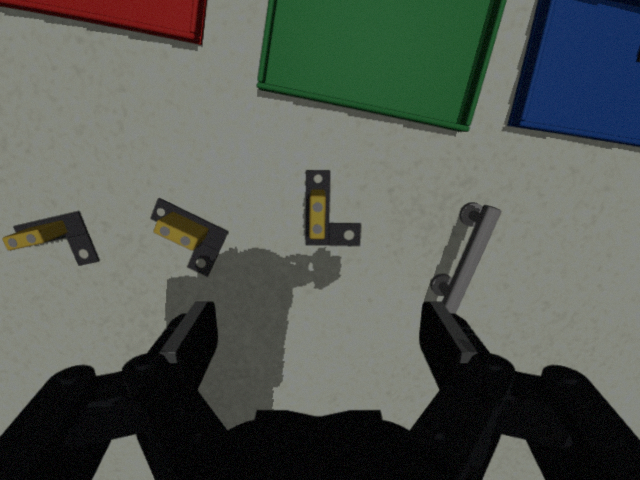

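The bracket is at (317,216) with its short arm to the right, so it is right-hand; the other two are left-hand. I'll descend and grip.

```bash
python3 -m jog '[[[1.8,-1.3,45,0,0,0,1],[0,0,45,0,0,0,1],[0,0,45,0,0,0,1],[0,0,30,0,0,0,1],[0,0,15,0,0,0,1]]]' 40
python3 -m jog '[[[0,0,7,0,0,-0.008,1],[0,0,0,0,0,0,0],[0,0,0,0,0,0,0],[0,0,0,0,0,0,0],[0,0,0,0,0,0,0]]]' 
python3 -m jog '[[[0,0,0,0,0,0,0],[0,0,0,0,0,0,0]]]' 
python3 -m jog '[[[0,0,-20,0,0,0,0],[0,0,-45,0,0,0,0],[0,0,-45,0,0,0,0],[0,0,-40,0,0,0,0],[0,0,0,0,0,0,0]]]' 
python3 -c "
from h import *
go((.6198,-.1906,.23),.074)"
```

```text
clock: 10.25
position: [0.4466, 0.0118, 0.0897]
tool_rot: [-3.142, 0.003, 0.189]
force: [1.6, -0.6, 0.1]
grip_width: 0.0852
finger_force: 0.0
clock: 10.75
position: [0.4476, 0.0126, 0.0862]
tool_rot: [3.141, -0.001, 0.197]
force: [0.9, -0.0, 0.0]
grip_width: 0.0283
finger_force: 0.0
clock: 10.95
position: [0.4475, 0.0127, 0.086]
tool_rot: [3.141, -0.001, 0.197]
force: [-1.8, 0.0, 12.7]
grip_width: 0.0137
finger_force: 39.0
clock: 11.45
position: [0.4488, 0.0128, 0.2399]
tool_rot: [3.14, -0.007, 0.197]
force: [-0.8, 0.8, -2.2]
grip_width: 0.0131
finger_force: 40.1
wz 0.123 shift now [127.9 233.    9.9] after turn [155.5 215.5   9.9] q [ 0.15  0.36 -0.39  2.1   0.21  0.71 -1.74] clk 11.45 tilt [ 3.14  -0.007  0.197] p [0.4488 0.0128 0.2399]
```

```bash
python3 -m jog '[[[0,0,0,0,0,0.123,0],[22,31,0,0,0,0,0],[22,31,0,0,0,0,0],[22,31,0,0,0,0,0],[22,31,0,0,0,0,0]]]'
python3 -m jog '[[[22,31,0,0,0,0,0],[22,31,0,0,0,0,0],[22,29,0,0,0,0,0],[0,0,0,0,0,0,0],[0,0,0,0,0,0,0]]]'
python3 look.py w4
python3 -c "
from h import *
go((.6198,-.1906,.091),.074)"
```

```text
clock: 11.95
position: [0.5448, -0.1057, 0.2349]
tool_rot: [3.142, 0.001, 0.075]
force: [1.0, 1.3, -1.2]
grip_width: 0.0134
finger_force: 40.0
clock: 12.45
position: [0.6165, -0.1904, 0.2342]
tool_rot: [-3.141, 0.001, 0.074]
force: [0.0, 0.4, -0.7]
grip_width: 0.013
finger_force: 39.9
cam [ 0.694 -0.185  0.304]
yellow px [441. 222.] [426 196  33  57] rect at z40 [ 628.3 -286.1] [45.3 23.6] yaw 0.073
yellow px [318. 317.] [300 262  38 120] rect at z40 [ 532.1 -196.9] [116.7  31.1] yaw 0.057
yellow px [  8. 394.] [  0 380  22  35] rect at z40 [422.2  96.2] [21.  44.1] yaw -0.24
wz 0.001 shift now [  3.4   1.3 143.6] after turn [  3.4   1.3 143.6] q [ 0.39  0.64 -0.29  1.6   0.21  0.94 -1.46] clk 12.5 tilt [-3.141e+00  1.000e-03  7.500e-02] p [ 0.6163 -0.1896  0.2346]
```

View pics/w4.png

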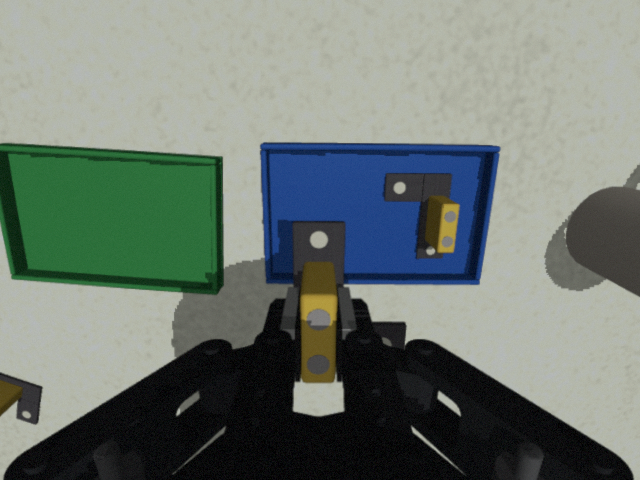

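The first bracket lies flat in the blue tray at (435,215), and the held one lines up clear to its left. The green rim corners are near (0,147), (221,158), (220,292) and (10,278). I'll lower and release.

```bash
python3 -c "
from h import *
s=bot.observe();f=bot.grab_frame('wrist');T=wristT(f,s)
P=[atz(f,p,.022,T) for p in((0,147),(221,158),(220,292),(10,278))]
c=sum(P)/4;l=P[0]-P[1]+P[3]-P[2];print(c,'green yaw',np.arctan2(-l[0],l[1]),np.linalg.norm(l)/2)"
python3 -m jog '[[[3.4,1.2,40,0,0,0,0],[0,0,40,0,0,0,0],[0,0,30,0,0,0,0],[0,0,18,0,0,0,0],[0,0,10,0,0,0,0]]]'
python3 -m jog '[[[0,0,3,0,0,0,0],[0,0,2,0,0,0,0],[0,0,0,0,0,0,0]]]'
```

```text
[ 0.60491492 -0.01481766  0.022     ] green yaw 0.012906661617954686 0.1870751278140366
clock: 13.05
position: [0.6199, -0.1904, 0.0963]
tool_rot: [-3.141, 0.001, 0.076]
force: [-0.8, 0.3, -0.3]
grip_width: 0.0131
finger_force: 39.9
clock: 13.35
position: [0.6208, -0.1912, 0.0934]
tool_rot: [3.141, -0.001, 0.075]
force: [-0.4, -0.1, -1.3]
grip_width: 0.0134
finger_force: 39.9
```

```bash
python3 -m jog '[[[0,0,2.3,0,0,0,0],[0,0,0,0,0,0,0],[0,0,0,0,0,0,0.36],[0,0,0,0,0,0,0.36],[0,0,0,0,0,0,0.36]]]'
python3 -m jog '[[[0,0,0,0,0,0,0.36],[0,0,-20,0,0,0,0.36],[0,0,-45,0,0,0,0.36],[0,0,-45,0,0,0,0.36],[0,0,-45,0,0,0,0.36]]]'
python3 -m jog '[[[0,0,-20,0,0,-0.149,1],[0,0,0,0,0,-0.149,1],[0,0,0,0,0,-0.149,1],[0,0,0,0,0,-0.149,1],[0,0,0,0,0,-0.149,1]]]'
python3 -m jog '[[[0,0,0,0,0,-0.149,1],[0,0,0,0,0,-0.149,1],[0,0,0,0,0,-0.149,1],[0,0,0,0,0,0,1]]]'
python3 -c "
from h import *
go((.408,.136,.27),1.285)"
```

```text
clock: 13.85
position: [0.6204, -0.1911, 0.0902]
tool_rot: [3.142, -0.0, 0.075]
force: [0.1, 0.2, 0.2]
grip_width: 0.0306
finger_force: 0.0
clock: 14.35
position: [0.62, -0.191, 0.2468]
tool_rot: [-3.141, 0.0, 0.075]
force: [0.8, -1.0, -0.3]
grip_width: 0.0305
finger_force: 0.0
clock: 14.85
position: [0.6202, -0.1911, 0.2652]
tool_rot: [3.142, 0.0, 0.826]
force: [-0.1, -0.4, 0.2]
grip_width: 0.0854
finger_force: 0.0
clock: 15.25
position: [0.6202, -0.1913, 0.2649]
tool_rot: [-3.141, -0.0, 1.269]
force: [0.5, -0.0, -0.5]
grip_width: 0.0858
finger_force: 0.0
wz -0.016 shift now [ 249.6 -299.8   -5.1] after turn [ 254.2 -295.9   -5.1] q [ 0.58  0.66 -0.58  1.55  0.4   1.06 -0.41] clk 15.25 tilt [-3.141 -0.     1.269] p [ 0.6202 -0.1913  0.2649]
```

```bash
python3 -m jog '[[[25,-30,-1,0,0,-0.004,1],[25,-30,-1,0,0,-0.004,1],[25,-30,-1,0,0,-0.004,1],[25,-30,-1,0,0,-0.004,1],[25,-30,-1,0,0,0,1]]]'
python3 -m jog '[[[25,-30,0,0,0,0,1],[25,-30,0,0,0,0,1],[25,-30,0,0,0,0,1],[25,-30,0,0,0,0,1],[25,-30,0,0,0,0,1]]]'
python3 -m jog '[[[0,0,0,0,0,0,1],[0,0,0,0,0,0,1]]]'
python3 look.py w5
python3 -c "
from h import *
go((.408,.136,.086),1.285)"
```

```text
clock: 15.75
position: [0.5122, -0.0267, 0.2702]
tool_rot: [3.141, -0.0, 1.277]
force: [0.6, 1.0, 0.9]
grip_width: 0.0854
finger_force: 0.0
clock: 16.25
position: [0.404, 0.1357, 0.2703]
tool_rot: [3.141, -0.0, 1.277]
force: [0.9, 0.6, -0.4]
grip_width: 0.0857
finger_force: 0.0
clock: 16.45
position: [0.4049, 0.1351, 0.2703]
tool_rot: [3.141, -0.0, 1.28]
force: [1.0, -0.5, 0.3]
grip_width: 0.0855
finger_force: 0.0
cam [0.427 0.208 0.34 ]
yellow px [227.  59.] [204  33  48  52] rect at z40 [374.4 278.3] [14.7 41.7] yaw -1.172
yellow px [318. 217.] [311 195  16  44] rect at z40 [406.2 136.5] [38.8 13.4] yaw 1.28
wz -0.005 shift now [  2.3   2.2 184.2] after turn [  2.3   2.2 184.2] q [ 0.16  0.33 -0.74  2.1   0.31  0.82 -1.06] clk 16.5 tilt [3.141 0.    1.28 ] p [0.4053 0.1344 0.2702]
```

View pics/w5.png

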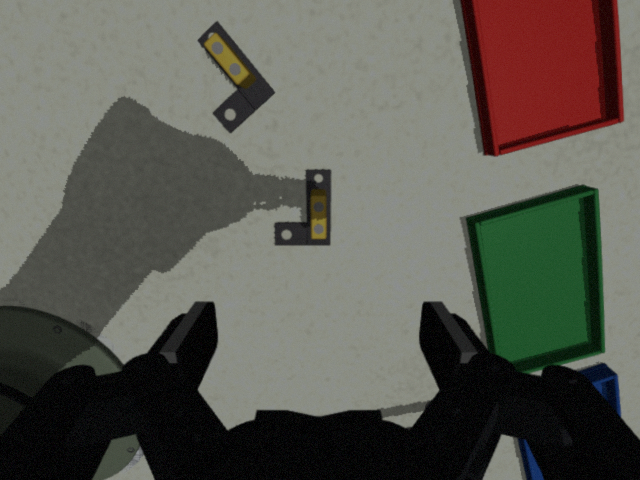

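Both brackets in view, at (318,210) and (235,75), are left-hand. I'll grip the nearer one.

```bash
python3 -m jog '[[[2,0.3,45,0,0,0,1],[0,0,45,0,0,0,1],[0,0,45,0,0,0,1],[0,0,30,0,0,0,1],[0,0,13,0,0,0,1]]]' 40
python3 -m jog '[[[0,0,6,0,0,0,1],[0,0,0,0,0,0,0],[0,0,0,0,0,0,0],[0,0,0,0,0,0,0],[0,0,0,0,0,0,0]]]' 
python3 -m jog '[[[0,0,0,0,0,0,0],[0,0,0,0,0,0,0]]]' 
python3 -m jog '[[[0,0,-20,0,0,0,0],[0,0,-45,0,0,0,0],[0,0,-45,0,0,0,0],[0,0,-40,0,0,0,0],[0,0,0,0,0,0,0]]]' 
python3 -m jog '[[[0,0,0,0,0,0.145,0],[0,0,0,0,0,0.145,0],[0,0,0,0,0,0.145,0],[0,0,0,0,0,0.145,0],[0,0,0,0,0,0.145,0]]]' 
python3 -m jog '[[[0,0,0,0,0,0.145,0],[0,0,0,0,0,0.145,0],[0,0,0,0,0,0.145,0],[0,0,0,0,0,0.095,0],[0,0,0,0,0,0,0]]]' 
python3 -c "
from h import *
go((.606,-.061,.235),.03)"
```

```text
clock: 17.0
position: [0.4054, 0.1352, 0.0894]
tool_rot: [-3.139, 0.002, 1.279]
force: [0.1, -0.1, 1.0]
grip_width: 0.0856
finger_force: 0.0
clock: 17.5
position: [0.4063, 0.1364, 0.0868]
tool_rot: [3.141, -0.001, 1.282]
force: [0.1, -0.1, -0.1]
grip_width: 0.0281
finger_force: 0.0
clock: 17.7
position: [0.4061, 0.1364, 0.0866]
tool_rot: [3.141, -0.0, 1.282]
force: [-1.3, -0.6, 10.8]
grip_width: 0.0128
finger_force: 42.1
clock: 18.2
position: [0.4072, 0.137, 0.2403]
tool_rot: [3.136, -0.003, 1.282]
force: [0.8, -1.1, -2.5]
grip_width: 0.0134
finger_force: 40.6
clock: 18.7
position: [0.4057, 0.1363, 0.2359]
tool_rot: [3.141, 0.0, 0.552]
force: [0.2, 0.0, -0.8]
grip_width: 0.0131
finger_force: 40.5
clock: 19.2
position: [0.4056, 0.1365, 0.2359]
tool_rot: [3.141, 0.0, 0.026]
force: [0.9, 0.1, -1.0]
grip_width: 0.013
finger_force: 40.5
wz -0.004 shift now [195.1 202.7   0.9] after turn [194.3 203.4   0.9] q [-0.11  0.34 -0.43  2.15  0.22  0.7  -2.23] clk 19.2 tilt [3.141 0.    0.026] p [0.4056 0.1365 0.2359]
```

```bash
python3 -m jog '[[[28,29,0,0,0,0,0],[28,29,0,0,0,0,0],[28,29,0,0,0,0,0],[28,29,0,0,0,0,0],[28,29,0,0,0,0,0]]]'
python3 -m jog '[[[28,29,0,0,0,0,0],[27,29,0,0,0,0,0],[0,0,0,0,0,0,0],[0,0,0,0,0,0,0]]]'
python3 look.py w6
python3 -c "
from h import *
go((.606,-.061,.0915),.03)"
```

```text
clock: 19.7
position: [0.5507, -0.0061, 0.2359]
tool_rot: [3.142, 0.0, 0.031]
force: [-0.6, -0.1, 0.1]
grip_width: 0.0133
finger_force: 40.5
clock: 20.1
position: [0.6063, -0.0616, 0.2353]
tool_rot: [-3.141, 0.001, 0.029]
force: [-0.9, 0.9, -0.9]
grip_width: 0.0135
finger_force: 40.5
cam [ 0.684 -0.06   0.305]
yellow px [604. 209.] [577 184  45  55] rect at z40 [ 628.1 -281.3] [45.4 38.3] yaw 0.073
yellow px [482. 214.] [464 187  33  57] rect at z40 [ 621.9 -188.8] [48.5 24.3] yaw 0.212
yellow px [318. 315.] [300 260  38 120] rect at z40 [523.1 -64.3] [116.4  31. ] yaw 0.022
yellow px [ 10. 417.] [  0 404  25  33] rect at z40 [401.6 246. ] [18.4 54.5] yaw -0.821
wz -0.0 shift now [  0.    0.3 144.1] after turn [  0.    0.3 144.1] q [ 0.24  0.59 -0.35  1.69  0.24  0.9  -1.75] clk 20.15 tilt [-3.141e+00  1.000e-03  3.000e-02] p [ 0.606  -0.0607  0.2356]
```

View pics/w6.png

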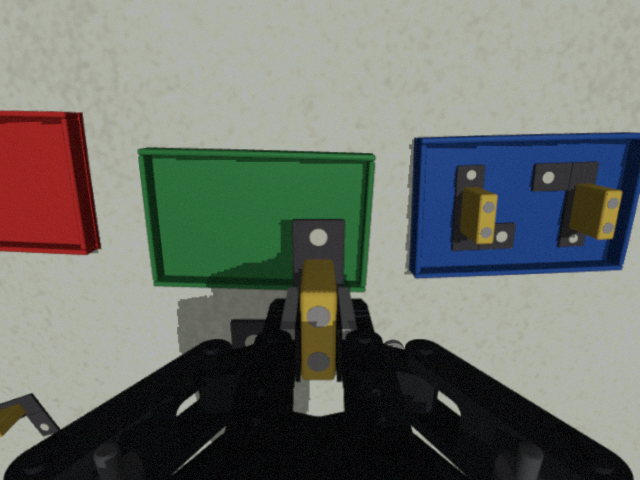

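Both brackets lie flat and apart in the blue tray. The green rim corners at (140,151), (375,156), (366,291) and (154,287) match the intended offset, so I'll place.

```bash
python3 -c "
from h import *
s=bot.observe();f=bot.grab_frame('wrist');T=wristT(f,s)
for n,Q in (('green',((140,151),(375,156),(366,291),(154,287))),):
    P=[atz(f,p,.022,T) for p in Q]
    c=sum(P)/4;l=P[0]-P[1]+P[3]-P[2];print(n,c,'yaw',np.arctan2(-l[0],l[1]),np.linalg.norm(l)/2)
print('red',[atz(f,p,.022,T).round(4) for p in((82,112),(99,250))])"
python3 -m jog '[[[0,0,40,0,0,0.01,0],[0,0,40,0,0,0,0],[0,0,30,0,0,0,0],[0,0,18,0,0,0,0],[0,0,12,0,0,0,0]]]'
python3 -m jog '[[[0,0,3,0,0,0,0],[0,0,1.5,0,0,0,0],[0,0,0,0,0,0,0]]]'
```

```text
green [ 0.60345677 -0.01076669  0.022     ] yaw 0.008600881836403486 0.18771990154754262
red [array([0.6909, 0.1252, 0.022 ]), array([0.5771, 0.1288, 0.022 ])]
clock: 20.7
position: [0.6056, -0.06, 0.0949]
tool_rot: [-3.141, 0.002, 0.02]
force: [0.4, -0.6, -0.8]
grip_width: 0.0135
finger_force: 40.5
clock: 21.0
position: [0.6068, -0.0609, 0.0925]
tool_rot: [3.142, -0.001, 0.018]
force: [-0.5, -0.5, -0.6]
grip_width: 0.0131
finger_force: 40.5
```

```bash
python3 -m jog '[[[0,0,1.5,0,0,0,0],[0,0,0,0,0,0,0],[0,0,0,0,0,0,0.36],[0,0,0,0,0,0,0.36],[0,0,0,0,0,0,0.36]]]'
python3 -m jog '[[[0,0,0,0,0,0,0.36],[0,0,-20,0,0,0,0.36],[0,0,-45,0,0,0,0.36],[0,0,-45,0,0,0,0.36],[0,0,-45,0,0,0,0.36]]]'
python3 -m jog '[[[0,0,-20,0,0,-0.149,1],[0,0,0,0,0,-0.149,1],[0,0,0,0,0,-0.149,1],[0,0,0,0,0,-0.149,1],[0,0,0,0,0,-0.149,1]]]'
python3 -m jog '[[[0,0,0,0,0,-0.149,1],[0,0,0,0,0,-0.149,1],[0,0,0,0,0,-0.149,1],[0,0,0,0,0,-0.149,1],[0,0,0,0,0,-0.149,1]]]'
python3 -m jog '[[[0,0,0,0,0,-0.149,1],[0,0,0,0,0,-0.149,1],[0,0,0,0,0,-0.149,1],[0,0,0,0,0,0,1]]]'
python3 -c "
from h import *
go((.3745,.278,.27),1.97)"
```

```text
clock: 21.5
position: [0.6065, -0.061, 0.0903]
tool_rot: [3.142, -0.0, 0.018]
force: [-0.1, -0.6, 0.1]
grip_width: 0.031
finger_force: 0.0
clock: 22.0
position: [0.6061, -0.061, 0.2468]
tool_rot: [-3.141, 0.0, 0.018]
force: [0.8, 0.4, -0.7]
grip_width: 0.0306
finger_force: 0.0
clock: 22.5
position: [0.6064, -0.0611, 0.2651]
tool_rot: [3.141, 0.0, 0.769]
force: [0.1, 0.6, 0.4]
grip_width: 0.0854
finger_force: 0.0
clock: 23.0
position: [0.6064, -0.0611, 0.2651]
tool_rot: [-3.142, 0.0, 1.514]
force: [-0.1, -0.1, 0.5]
grip_width: 0.0853
finger_force: 0.0
clock: 23.4
position: [0.6063, -0.0612, 0.2649]
tool_rot: [-3.141, -0.001, 1.957]
force: [0.3, -0.6, -0.8]
grip_width: 0.0854
finger_force: 0.0
wz -0.013 shift now [401.6 -86.8  -5.1] after turn [402.7 -81.7  -5.1] q [ 0.54  0.66 -0.82  1.65  0.54  1.07 -0.05] clk 23.4 tilt [-3.141e+00 -1.000e-03  1.957e+00] p [ 0.6063 -0.0612  0.2649]
```

```bash
python3 -m jog '[[[33.5,-7,0,0,0,-0.013,1],[33.5,-7,0,0,0,0,1],[33.5,-7,0,0,0,0,1],[33.5,-7,0,0,0,0,1],[33.5,-7,0,0,0,0,1]]]'
python3 -m jog '[[[33.5,-7,0,0,0,0,1],[33.5,-7,0,0,0,0,1],[33.5,-7,0,0,0,0,1],[33.5,-7,0,0,0,0,1],[33.5,-7,0,0,0,0,1]]]'
python3 -m jog '[[[33.5,-6,0,0,0,0,1],[33.5,-6,0,0,0,0,1],[0,0,0,0,0,0,1],[0,0,0,0,0,0,1]]]'
python3 look.py w7
python3 -c "
from h import *
go((.3745,.278,.0865),1.97)"
```

```text
clock: 23.9
position: [0.5088, 0.0811, 0.2652]
tool_rot: [3.141, 0.0, 1.962]
force: [0.6, 1.2, 0.4]
grip_width: 0.0853
finger_force: 0.0
clock: 24.4
position: [0.4118, 0.222, 0.2652]
tool_rot: [3.141, 0.0, 1.962]
force: [-0.7, 1.5, -0.3]
grip_width: 0.0853
finger_force: 0.0
clock: 24.8
position: [0.3755, 0.2786, 0.2652]
tool_rot: [3.141, 0.0, 1.965]
force: [0.0, -0.5, -0.3]
grip_width: 0.0851
finger_force: 0.0
cam [0.346 0.349 0.335]
yellow px [316. 217.] [308 195  17  45] rect at z40 [373.1 280.1] [13.9 39.1] yaw -1.171
wz -0.005 shift now [  0.6  -1.3 178.6] after turn [  0.6  -1.3 178.6] q [-0.04  0.46 -0.93  2.01  0.47  0.9  -0.83] clk 24.85 tilt [-3.142  0.     1.965] p [0.3759 0.2779 0.2651]
```

View pics/w7.png

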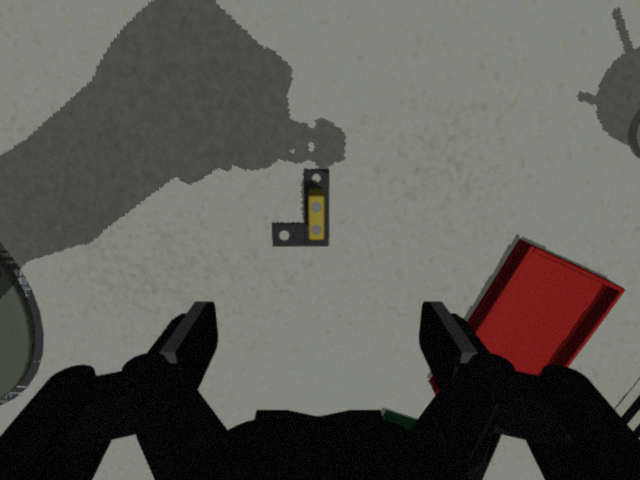

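The left-hand bracket is at (316,215) and clear of everything. I'll grip it.

```bash
python3 -m jog '[[[2.8,-1.7,45,0,0,0,1],[0,0,45,0,0,0,1],[0,0,45,0,0,0,1],[0,0,28,0,0,0,1],[0,0,11,0,0,0,1]]]' 40
python3 -m jog '[[[0,0,5,0,0,0,1],[0,0,0,0,0,0,0],[0,0,0,0,0,0,0],[0,0,0,0,0,0,0],[0,0,0,0,0,0,0]]]' 
python3 -m jog '[[[0,0,0,0,0,0,0],[0,0,0,0,0,0,0]]]' 
python3 -m jog '[[[0,0,-20,0,0,0,0],[0,0,-45,0,0,0,0],[0,0,-45,0,0,0,0],[0,0,-40,0,0,0,0],[0,0,0,0,0,0,0]]]' 
python3 -m jog '[[[0,0,0,0,0,-0.147,0],[0,0,0,0,0,-0.147,0],[0,0,0,0,0,-0.147,0],[0,0,0,0,0,-0.147,0],[0,0,0,0,0,0,0]]]' 
python3 -m jog '[[[0,0,0,0,0,-0.147,0],[0,0,0,0,0,-0.147,0],[0,0,0,0,0,-0.147,0],[0,0,0,0,0,-0.147,0],[0,0,0,0,0,0,0]]]' 
python3 -c "
from h import *
go((.6035,.0395,.235),.01)"
```

```text
clock: 25.35
position: [0.3729, 0.2788, 0.0888]
tool_rot: [-3.138, 0.001, 1.965]
force: [-0.3, 0.7, -0.1]
grip_width: 0.0856
finger_force: 0.0
clock: 25.85
position: [0.3735, 0.2803, 0.0869]
tool_rot: [3.14, -0.0, 1.967]
force: [0.5, 0.2, 0.6]
grip_width: 0.0281
finger_force: 0.0
clock: 26.05
position: [0.3734, 0.2802, 0.0866]
tool_rot: [3.141, 0.0, 1.968]
force: [-0.4, -2.0, 10.3]
grip_width: 0.0134
finger_force: 41.5
clock: 26.55
position: [0.3741, 0.2812, 0.2403]
tool_rot: [3.136, -0.001, 1.967]
force: [0.5, 0.1, -1.9]
grip_width: 0.013
finger_force: 40.0
clock: 27.05
position: [0.373, 0.2799, 0.2355]
tool_rot: [-3.141, -0.001, 2.558]
force: [0.6, -0.1, -1.6]
grip_width: 0.0135
finger_force: 39.9
clock: 27.55
position: [0.3729, 0.28, 0.2356]
tool_rot: [-3.142, -0.001, -3.141]
force: [0.3, -0.3, -1.5]
grip_width: 0.0136
finger_force: 39.9
wz -0.009 shift now [-230.4 -240.7    0.6] after turn [-228.1 -242.8    0.6] q [ 0.09  0.63 -1.18  2.03  0.72  0.98  0.11] clk 27.55 tilt [-3.142e+00 -1.000e-03 -3.141e+00] p [0.3729 0.28   0.2356]
```

```bash
python3 -m jog '[[[-28.7,-30,0,0,0,-0.009,0],[-28.7,-30,0,0,0,0,0],[-28.7,-30,0,0,0,0,0],[-28.7,-30,0,0,0,0,0],[-28.7,-30,0,0,0,0,0]]]'
python3 -m jog '[[[-28.7,-30,0,0,0,0,0],[-28.7,-30,0,0,0,0,0],[-28.7,-31,0,0,0,0,0],[0,0,0,0,0,0,0],[0,0,0,0,0,0,0]]]'
python3 look.py w8
python3 -c "
from h import *
go((.6035,.0395,.0915),.01)"
```

```text
clock: 28.05
position: [0.5189, 0.13, 0.2359]
tool_rot: [-3.141, -0.0, -3.139]
force: [0.2, 1.3, -1.1]
grip_width: 0.0133
finger_force: 39.9
clock: 28.55
position: [0.6052, 0.0411, 0.2356]
tool_rot: [3.141, -0.001, -3.138]
force: [-0.3, 0.4, -0.9]
grip_width: 0.0132
finger_force: 39.8
cam [0.529 0.04  0.305]
yellow px [194. 227.] [176 200  35  57] rect at z40 [604.5 -57.3] [45.8 24.3] yaw 0.017
yellow px [ 45. 241.] [ 18 215  54  55] rect at z40 [ 616.8 -181.6] [44.8 39.8] yaw 0.08
yellow px [318. 316.] [300 259  37 120] rect at z40 [687.5  41.1] [115.8  30.7] yaw 0.003
wz -0.003 shift now [  1.2  -2.5 144.4] after turn [  1.3  -2.5 144.4] q [ 0.52  0.82 -1.11  1.68  0.79  1.16  0.77] clk 28.6 tilt [ 3.141e+00 -1.000e-03 -3.135e+00] p [0.6047 0.042  0.2359]
```

View pics/w8.png

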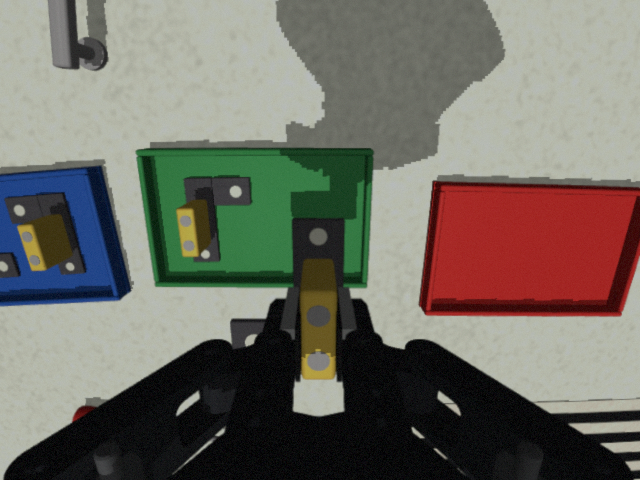

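The first left bracket is flat in the green tray at (200,220), and the held one lines up clear of it. Red rim corners are near (434,183), (424,313) and (620,316). I'll place.

```bash
python3 -c "
from h import *
s=bot.observe();f=bot.grab_frame('wrist');T=wristT(f,s)
a,b,c=[atz(f,p,.022,T) for p in((434,183),(424,313),(620,316))];l=c-b
print(a,b,c,'red centre',(a+c)/2,'yaw',np.arctan2(-l[0],l[1]),np.linalg.norm(l))"
python3 -m jog '[[[1,-2.3,40,0,0,0,0],[0,0,40,0,0,0,0],[0,0,30,0,0,0,0],[0,0,18,0,0,0,0],[0,0,12,0,0,0,0]]]'
python3 -m jog '[[[0,0,3,0,0,0,0],[0,0,1.5,0,0,0,0],[0,0,0,0,0,0,0]]]'
```

```text
[0.56997243 0.13542929 0.022     ] [0.68827849 0.13884656 0.022     ] [0.69278095 0.32793198 0.022     ] red centre [0.63137669 0.23168063 0.022     ] yaw -0.02380728198713323 0.18913901311202508
clock: 29.15
position: [0.6038, 0.0399, 0.0953]
tool_rot: [3.141, -0.001, -3.131]
force: [-0.2, -0.2, -0.2]
grip_width: 0.0131
finger_force: 39.9
clock: 29.45
position: [0.6046, 0.0394, 0.0926]
tool_rot: [3.141, 0.001, -3.131]
force: [0.8, 0.2, -1.1]
grip_width: 0.0136
finger_force: 39.9
```

```bash
python3 -m jog '[[[0,0,1.5,0,0,0,0],[0,0,0,0,0,0,0],[0,0,0,0,0,0,0.36],[0,0,0,0,0,0,0.36],[0,0,0,0,0,0,0.36]]]'
python3 -m jog '[[[0,0,0,0,0,0,0.36],[0,0,-20,0,0,0,0.36],[0,0,-45,0,0,0,0.36],[0,0,-45,0,0,0,0.36],[0,0,-45,0,0,0,0.36]]]'
python3 -m jog '[[[0,0,-20,0,0,0,1],[0,0,0,0,0,0,1]]]'
python3 -c "
from h import *
go((.432,-.134,.265),-.08)"
```

```text
clock: 29.95
position: [0.6042, 0.0392, 0.0903]
tool_rot: [3.142, 0.0, -3.131]
force: [-0.0, 0.2, -0.1]
grip_width: 0.0309
finger_force: 0.0
clock: 30.45
position: [0.6037, 0.0396, 0.2482]
tool_rot: [3.141, 0.0, -3.13]
force: [-0.5, -0.2, -0.7]
grip_width: 0.031
finger_force: 0.0
clock: 30.65
position: [0.6048, 0.0398, 0.2691]
tool_rot: [3.141, 0.005, -3.13]
force: [-0.3, -0.1, -0.9]
grip_width: 0.0587
finger_force: 0.0
wz 0.091 shift now [ 174.7 -171.8    4.1] after turn [ 158.3 -187.     4.1] q [ 0.54  0.78 -1.13  1.65  0.75  1.2   0.81] clk 30.65 tilt [ 3.141  0.005 -3.13 ] p [0.6048 0.0398 0.2691]
```

```bash
python3 -m jog '[[[0,0,0,0,0,0.091,1],[26.4,-31.1,0.5,0,0,0,1],[26.4,-31.1,0.5,0,0,0,1],[26.4,-31.1,0.5,0,0,0,1],[26.4,-31.1,0.5,0,0,0,1]]]'
python3 -m jog '[[[26.4,-31.1,0.5,0,0,0,1],[26.4,-31.1,0.5,0,0,0,1],[0,0,0,0,0,0,1],[0,0,0,0,0,0,1]]]'
python3 - <<'E'
from h import *
s=bot.observe();f=bot.grab_frame("wrist");T=wristT(f,s);save(f,'w9.png')
for r in bot.trace("handle_mid",f)[:1]:
    ct=max(cv2.findContours(r["region"].astype(np.uint8),0,2)[0],key=cv2.contourArea)[:,0]
    P=np.array([atz(f,p,.04,T)[:2] for p in ct]).astype(np.float32)
    R=cv2.minAreaRect(P*1000);b=cv2.boxPoints(R);e=max((b[1]-b[0],b[2]-b[1]),key=np.linalg.norm)
    print(r["conf"],np.round(R[0],1),np.round(R[1],1),np.arctan2(e[1],e[0]))
print([(d["xyz"],d["conf"]) for d in bot.spot_point("handle_mid",f)])
go((.432,-.134,.088),-.08)
E
```

```text
clock: 31.15
position: [0.4872, -0.0772, 0.2627]
tool_rot: [-3.142, -0.001, 3.062]
force: [0.9, -0.5, 0.4]
grip_width: 0.0852
finger_force: 0.0
clock: 31.55
position: [0.4307, -0.135, 0.262]
tool_rot: [-3.141, -0.001, 3.06]
force: [0.3, 0.8, 0.6]
grip_width: 0.0855
finger_force: 0.0
0.79 [ 429.3 -136.9] [ 22.  110.2] -0.07295012
[([0.4307, -0.1352, 0.0204], 0.84)]
wz 0.002 shift now [ -0.2  -0.7 174.2] after turn [ -0.2  -0.7 174.2] q [ 1.1   0.59 -1.26  2.04  0.68  1.01  0.99] clk 31.7 tilt [3.141 0.    3.063] p [ 0.4318 -0.1333  0.2622]
```

View pics/w9.png

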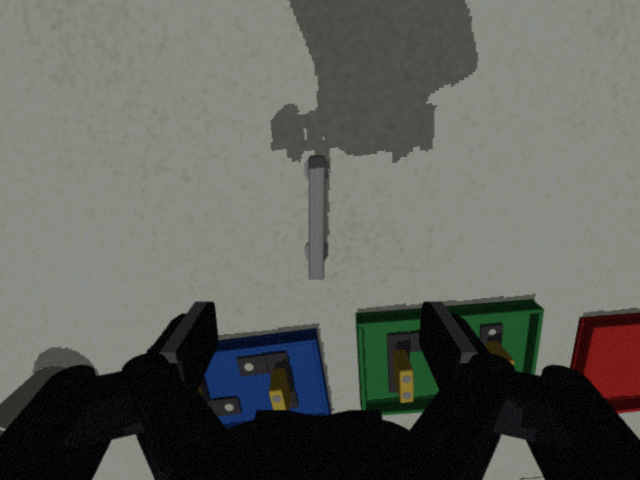

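The handle stands at (316,218), aligned with the tool, and both green-tray brackets are flat. I'll grip the bar's middle.

```bash
python3 -m jog '[[[1.5,-1.8,45,0,0,0,1],[0,0,45,0,0,0,1],[0,0,45,0,0,0,1],[0,0,25,0,0,0,1],[0,0,9,0,0,0,1]]]' 40
python3 -m jog '[[[0,0,4,0,0,0,1],[0,0,0,0,0,0,0],[0,0,0,0,0,0,0],[0,0,0,0,0,0,0],[0,0,0,0,0,0,0]]]' 
python3 -m jog '[[[0,0,0,0,0,0,0],[0,0,0,0,0,0,0]]]' 
python3 -m jog '[[[0,0,-20,0,0,0,0],[0,0,-45,0,0,0,0],[0,0,-45,0,0,0,0],[0,0,-40,0,0,0,0],[0,0,0,0,0,0,0]]]' 
python3 -m jog '[[[0,0,0,0,0,0.149,0],[0,0,0,0,0,0.149,0],[0,0,0,0,0,0.149,0],[0,0,0,0,0,0.149,0],[0,0,0,0,0,0.149,0]]]' 
python3 -m jog '[[[0,0,0,0,0,0.149,0],[0,0,0,0,0,0.149,0],[0,0,0,0,0,0.149,0],[0,0,0,0,0,0.149,0],[0,0,0,0,0,0.149,0]]]' 
python3 -c "
from h import *
go((.633,.234,.235),1.56)"
```

```text
clock: 32.2
position: [0.4295, -0.1342, 0.091]
tool_rot: [3.14, -0.003, 3.065]
force: [-0.6, 0.5, 0.5]
grip_width: 0.0852
finger_force: 0.0
clock: 32.7
position: [0.4299, -0.1361, 0.0897]
tool_rot: [-3.141, 0.001, 3.061]
force: [0.1, -0.0, 0.6]
grip_width: 0.0281
finger_force: 0.0
clock: 32.9
position: [0.4298, -0.136, 0.0895]
tool_rot: [-3.141, 0.0, 3.062]
force: [-1.9, -2.3, 9.1]
grip_width: 0.013
finger_force: 42.9
clock: 33.4
position: [0.431, -0.1359, 0.243]
tool_rot: [-3.14, 0.005, 3.061]
force: [0.9, -0.2, -1.7]
grip_width: 0.0131
finger_force: 41.7
clock: 33.9
position: [0.4294, -0.1359, 0.2388]
tool_rot: [-3.141, -0.0, 2.31]
force: [0.2, 0.4, -0.5]
grip_width: 0.0133
finger_force: 41.7
clock: 34.4
position: [0.4295, -0.1359, 0.2388]
tool_rot: [-3.141, 0.0, 1.566]
force: [0.0, 0.5, -0.8]
grip_width: 0.0133
finger_force: 41.7
wz 0.006 shift now [370.9 201.6   3.8] after turn [372.  199.5   3.8] q [ 0.84  0.45 -0.84  2.08  0.47  0.81 -0.29] clk 34.4 tilt [-3.141  0.     1.566] p [ 0.4295 -0.1359  0.2388]
```

```bash
python3 -m jog '[[[37,20,0,0,0,0,0],[37,20,0,0,0,0,0],[37,20,0,0,0,0,0],[37,20,0,0,0,0,0],[37,20,0,0,0,0,0]]]'
python3 -m jog '[[[37,20,0,0,0,0,0],[37,20,0,0,0,0,0],[37,20,0,0,0,0,0],[37,20,0,0,0,0,0],[37,20,0,0,0,0,0]]]'
python3 -m jog '[[[0,0,0,0,0,0,0],[0,0,0,0,0,0,0]]]'
python3 look.py w10
python3 -c "
from h import *
go((.633,.234,.0945),1.56)"
```

```text
clock: 34.9
position: [0.5299, 0.0508, 0.2387]
tool_rot: [-3.141, 0.0, 1.572]
force: [0.1, -0.7, -0.7]
grip_width: 0.0131
finger_force: 41.7
clock: 35.4
position: [0.6298, 0.2357, 0.2384]
tool_rot: [-3.141, 0.001, 1.572]
force: [0.0, -0.2, -0.8]
grip_width: 0.0133
finger_force: 41.7
clock: 35.6
position: [0.6289, 0.2352, 0.2381]
tool_rot: [-3.14, 0.0, 1.573]
force: [-0.7, -1.1, 0.1]
grip_width: 0.0133
finger_force: 41.7
cam [0.629 0.312 0.308]
wz 0.012 shift now [  0.    4.  143.8] after turn [1.000e-01 4.000e+00 1.438e+02] q [ 0.01  0.77 -0.76  1.5   0.56  1.1  -0.87] clk 35.65 tilt [-3.141e+00  1.000e-03  1.572e+00] p [0.629  0.234  0.2383]
```

View pics/w10.png

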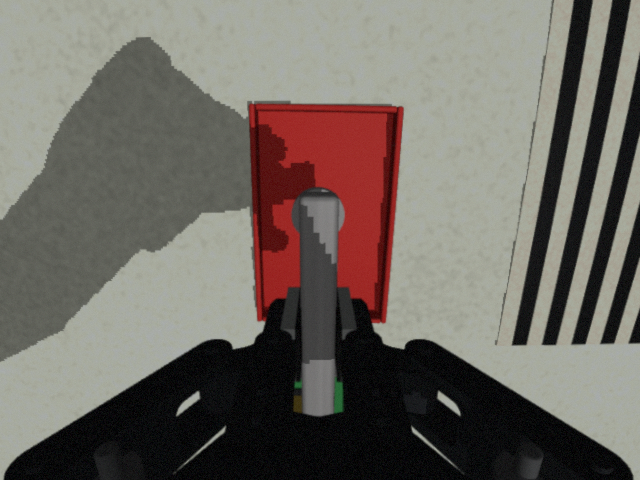

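The handle is over the red tray, whose rim is centred at about column 325 against the tool at 318. A 4 mm shift centres it, then I'll lower.

```bash
python3 -m jog '[[[0,4,40,0,0,0.01,0],[0,0,40,0,0,0,0],[0,0,30,0,0,0,0],[0,0,18,0,0,0,0],[0,0,12,0,0,0,0]]]'
python3 -m jog '[[[0,0,2,0,0,0,0],[0,0,1.5,0,0,0,0],[0,0,0,0,0,0,0]]]'
```

```text
clock: 36.15
position: [0.6332, 0.2334, 0.0981]
tool_rot: [-3.141, 0.001, 1.561]
force: [-0.4, 0.5, -0.5]
grip_width: 0.0132
finger_force: 41.7
clock: 36.45
position: [0.6338, 0.2345, 0.0968]
tool_rot: [3.14, -0.001, 1.562]
force: [0.2, -0.3, -0.6]
grip_width: 0.0125
finger_force: 41.7
```

```bash
python3 -m jog '[[[0,0,2.3,0,0,0,0],[0,0,0,0,0,0,0],[0,0,0,0,0,0,0.36],[0,0,0,0,0,0,0.36],[0,0,0,0,0,0,0.36]]]'
python3 -m jog '[[[0,0,0,0,0,0,0.36],[0,0,-20,0,0,0,0.36],[0,0,-45,0,0,0,0.36],[0,0,-45,0,0,0,0.36],[0,0,-45,0,0,0,0.36]]]'
python3 -m jog '[[[0,0,-45,0,0,0,0.36],[-40,0,-20,0,0,0,0.36],[-40,-30,0,0,0,0,0.36],[-40,-40,0,0,0,0,0.36],[-40,-40,0,0,0,0,0.36]]]'
python3 -m jog '[[[-40,-40,0,0,0,0,0.36],[-40,-40,0,0,0,0,0.36],[0,-40,0,0,0,0,0.36],[0,0,0,0,0,0,0.36],[0,0,0,0,0,0,0.36]]]'
python3 - <<'E'
from h import *
for n in("top","scene"):
    f=bot.grab_frame(n)
    for q in("left_a_mid","right_a_mid","handle_mid","glass_mid","mug_mid"):
        print(n,q,[(np.round(d["xyz"],3).tolist(),round(d["conf"],2)) for d in bot.spot_point(q,f)])
c=f["img"][210:390,200:480];cv2.imwrite('pics/end.png',cv2.resize(c[:,:,::-1],None,fx=2.8,fy=2.8,interpolation=2))
E
```

```text
clock: 36.95
position: [0.6334, 0.2344, 0.0934]
tool_rot: [3.141, -0.0, 1.562]
force: [0.2, 0.4, -0.1]
grip_width: 0.0311
finger_force: 0.0
clock: 37.45
position: [0.633, 0.2345, 0.2516]
tool_rot: [3.141, -0.001, 1.562]
force: [0.2, 0.5, -0.9]
grip_width: 0.0306
finger_force: 0.0
clock: 37.95
position: [0.5296, 0.0834, 0.3143]
tool_rot: [3.141, 0.001, 1.562]
force: [0.7, -1.0, 0.8]
grip_width: 0.0307
finger_force: 0.0
clock: 38.45
position: [0.4199, 0.0147, 0.3146]
tool_rot: [3.14, 0.002, 1.561]
force: [0.0, 0.4, -1.3]
grip_width: 0.0308
finger_force: 0.0
top left_a_mid [([0.604, 0.04, 0.025], 0.49)]
top right_a_mid [([0.621, -0.192, 0.027], 0.94)]
top handle_mid [([0.639, 0.234, 0.024], 0.77)]
top glass_mid [([0.644, 0.476, 0.064], 0.75)]
top mug_mid [([0.625, -0.458, 0.045], 0.71)]
scene left_a_mid [([0.607, 0.04, 0.024], 0.79)]
scene right_a_mid [([0.617, -0.191, 0.027], 0.88)]
scene handle_mid [([0.636, 0.236, 0.025], 0.63)]
scene glass_mid [([0.644, 0.475, 0.065], 0.67)]
scene mug_mid [([0.627, -0.457, 0.044], 0.91)]
```

View pics/end.png

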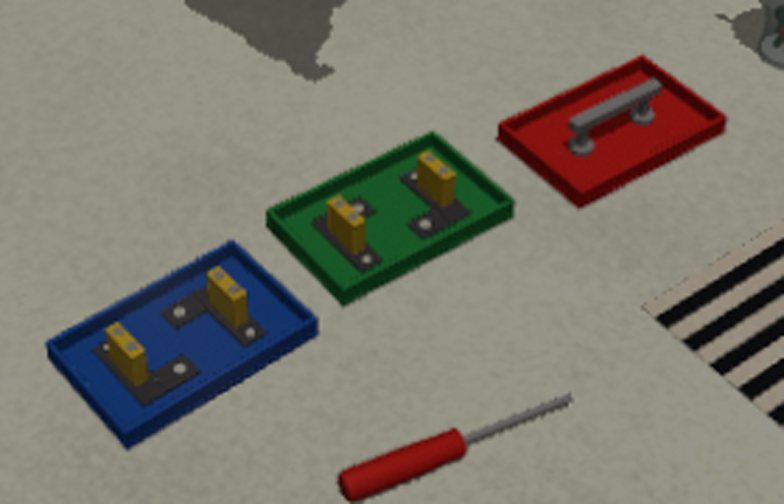

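All five pieces lie flat in their trays, none overlapping, and the mug and glass have not moved. I'm handing the job in.

```bash
python3 -c "
from workcell import bot
print(bot.job_done())"
```

```text
the job is handed in; nothing more can be done
None
```

I put both left-hand brackets in the green tray, both right-hand brackets in the blue tray and the handle in the red tray, then handed the job in at about 39 s; the last pictures show every piece flat, released and not overlapping, with the mug and glass unmoved, but no verdict came back.

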